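# Count to the third gap and push the parts box in

### The job

On the shop counter, count along the divider rack by touch, starting at the end with the tall post: run a fingertip along the rail on top so that it touches the plates over the first, second and third gaps in that order. Then push the loose parts box along the counter into that third gap, straight and fully home against the back plate, and move clear. Do not pick the box up or tip it, and leave the boxes already in the rack, the jar and the trowel where they are.

Things in the scene. Friction and masses are not known exactly. Their poses are not given: they have to be found in the camera images.
- rack: Fixed dark steel divider rack on the counter, 342 mm wide (its y), 70 mm deep (its x); origin at the centre of its underside, x from the open front (robot side) to the back, z up. Seven upright dividers, 6 mm thick, 52 mm high, make six gaps 50 mm wide with centres at y = +140, +84, +28, -28, -84, -140 mm. No floor: things slide on the counter, z = 0.
- rack_front (a point): Middle of the rack's open front at counter level, rack x = -35 mm: the plane of the dividers' rounded front ends.
- rack_back (a point): Middle of the inner face of the back plate that closes all the gaps, at counter level, rack x = +29 mm. A rail 26 mm wide (rack x from -8 to +18 mm) lies along the tops of the dividers, its underside 52 mm above the counter.
- plate1: Fixed plain aluminium ticket plate on the rack's rail over the gap at rack y = +140 mm: 50 mm along the rail, 26 mm across, 5 mm thick; origin at its centre, its top 2.5 mm higher (62 mm above the counter). 6 mm grooves part the plates.
- plate2: Fixed plain aluminium ticket plate on the rack's rail over the gap at rack y = +84 mm: 50 mm along the rail, 26 mm across, 5 mm thick; origin at its centre, its top 2.5 mm higher (62 mm above the counter). 6 mm grooves part the plates.
- plate3: Fixed plain aluminium ticket plate on the rack's rail over the gap at rack y = +28 mm: 50 mm along the rail, 26 mm across, 5 mm thick; origin at its centre, its top 2.5 mm higher (62 mm above the counter). 6 mm grooves part the plates.
- plate4: Fixed plain aluminium ticket plate on the rack's rail over the gap at rack y = -28 mm: 50 mm along the rail, 26 mm across, 5 mm thick; origin at its centre, its top 2.5 mm higher (62 mm above the counter). 6 mm grooves part the plates.
- plate5: Fixed plain aluminium ticket plate on the rack's rail over the gap at rack y = -84 mm: 50 mm along the rail, 26 mm across, 5 mm thick; origin at its centre, its top 2.5 mm higher (62 mm above the counter). 6 mm grooves part the plates.
- plate6: Fixed plain aluminium ticket plate on the rack's rail over the gap at rack y = -140 mm: 50 mm along the rail, 26 mm across, 5 mm thick; origin at its centre, its top 2.5 mm higher (62 mm above the counter). 6 mm grooves part the plates.
- tall_post: Fixed round steel post, 20 mm across, 85 mm high, against one end of the rack (rack x = 0, y = +182 or -182 mm); origin at the centre of its foot. Which end varies. The count starts at this end.
- short_post: Fixed round steel post, 20 mm across, 25 mm high, against the other end of the rack; origin at the centre of its foot.
- box: Loose parts box to push: closed, white with a grey lid, 76 mm long (x), 40 wide (y), 45 high, 0.2 to 0.45 kg; the only such box out on the open counter, between robot and rack. Origin at the centre of its underside, z up; its x starts within 0.5 rad of the rack's x. Home against the back plate it lies at rack x = -9 mm and sticks out 12 mm from the rack's front.
- stock_a: Like box, but already in the gap at rack y = +140 mm; loose, leave alone. Origin at the centre of its underside.
- stock_b: Like box, but already in the gap at rack y = -84 mm; loose, leave alone. Origin at the centre of its underside.
- jar: Bystander: loose screw-top jar, 64 mm across, 85 mm high, to the left of the work; origin at the centre of its underside.
- trowel: Bystander: loose plasterer's trowel lying flat to the right of the work, steel plate 200 x 85 mm with a bow handle on top, 71 mm high; origin at the centre of its underside, x along the plate.
Not all that is in view belongs to the job. Leave any pink or purple look-alike of the box alone.

How it is judged:
By the outcome, as a careful person would: the job done as asked, in the order asked, and still so for the second after the job is handed in, with the robot touching nothing.
It also fails if it takes over 67 s, if anything falls off the work surface, if the arm or the gripper's body presses on something with over 40 N, if the wrist force passes 120 N, or if a joint passes its speed limit or range.

### The arm

A 6-joint arm with a two-finger parallel gripper is mounted at the origin on the work surface. World frame = base frame: x ahead of the robot, y to its left, z up, the work surface at z = 0. Lengths are in m, angles in degrees, forces in N, time in s.
With the tool pointing down it reaches from about 0.35 to 0.875 m from the base axis. Payload 4.2 kg.
Tool frame: the origin (TCP) lies at the very end of the fingers, on their centre line; the grasp point (between the pads) lies 19 mm behind it; z points along the fingers, y is the line along which they close (so a half turn about z gives the same grasp; the last joint's range is limited). The gripper opens to 87 mm and grips with 3 to 60 N. Pads are 19 mm wide; open, the fingers measure 117 mm over their backs; the gripper's body (75 mm by 190 mm) begins 51 mm behind the grasp point.
Start: joints at [91.249, 22.042, 0.453, 0, -68.411, -14.817], TCP at [0.147, 0.608, 0.223] pointing down, gripper open.
Joint ranges: [-179.83, 179.83], [-69.29, 118.12], [-61.27, 80.66], [-181.25, 117.63], [-171.15, -9.14], [-177.46, 177.46]. Speed limits (degrees/s): [159.86, 159.86, 180, 180, 180, 180].

### API

Orientations are given as a 3x3 rotation matrix whose columns are the frame's x, y, z axes.
In Python, from station import sense, cams, r gives the robot as it stands. The module is installed in compiled form; this text tells all that it offers.
- The arm moves only by the tool step_arm, never from a script. Its argument "targets" is text: rows parted by semicolons, each of 4 numbers parted by spaces: the shift along the tool's x, y, z in cm, then the turn about the tool's z in degrees. In form: x y z turn; .... A call has 1 to 12 rows; each row shifts and turns the commanded pose from where the row before left it, along the tool's axes as they then stand; what a row does not reach is not made up. A row lasts 1/12 s, in which the tool goes at most 41.7 mm and 7.16 degrees, less where a joint would pass 70% of its speed; a pose out of reach is approached as far as the arm can. A call with a gripper value outside its range is refused whole. "claw" is the finger opening in cm, from 0 to 8.7, set as the call begins (left out, the last holds). The fingers move at their own pace and stop on an object; the grip force is fixed at half the most. Time passes only in rows, so rows that do not move let the fingers close. It gives the time, the measured TCP pose, the force, the opening and the grip force at its end, in the units of the state.
- sense(): the state, without advancing time (a new reading comes with each control period).
- cams.capture(name): name is "scene" or "side" or "wrist"; returns a dict with "frame" (420x560x3 uint8, blue, green, red), "vertical_fov" (degrees; the focal length in pixels is half the picture's height over the tangent of half this angle, whatever the lens; pixels are square), "cx", "cy" (the principal point, pixels), "eye" and "rotation" of the camera in the world; the wrist camera has in their place "tool_from_camera" (4x4, takes a point from camera to tool coordinates, whose origin is the TCP and whose axes are the flange's). Camera axes: x right, y down, z forward; pixel columns grow to the right and rows downward; lengths in m; the calibration is good to about 2 mm. A picture is of the moment at which its call begins: read the wrist's pose just before it. There is no depth.
- r.finish_job(): hands the job in; it is judged then, once.
The state is a dict: "time_s": time; "joints": joint angles; "joint_velocities": joint speeds; "effort": joint torques, N m; "tcp_pos": TCP position; "ee_rot": TCP orientation; "wrist_force": force on the tool from outside, world axes, zero at the start; "moment": the same for the moment, N m; "gripper_width": opening from 0.0 (shut) to 1.0 (fully open); "gripper_force": force on a finger pad.
Only numpy, scipy, OpenCV 4.12 (cv2) and the standard library are available. Lean on these libraries where they do the work, as an engineer would, in place of code of your own. Each camera call takes 0.05 s, during which the arm holds its last target. There are 200 camera calls.

## Working session

There is one attempt and no reset: what is moved stays moved. The work goes in short steps, Python scripts to look and compute and a tool call to move; the robot and the scene stay as the last step left them, time stands still between calls to the robot, and variables do not carry over. Pictures are saved under pics/ and viewed, at most 10 in all, crops included, and the job is handed in when it is done.

Besides the shell and the picture viewer there is one more tool, called by a JSON object that holds its "api" and its "payload", one argument or row to a line. step_arm: Moves the arm, as the interface text tells. Its arguments: {"type":"object","properties":{"targets":{"type":"string"},"claw":{"type":"number"}},"required":["targets"]}

```bash
mkdir -p pics; cat > h.py <<'E'
import numpy as np, cv2
from station import sense, cams, r
def snap(n,f):
    s=sense(); c=cams.capture(n); cv2.imwrite(f'pics/{f}.png',c['frame'])
    if 'eye' not in c:
        T=np.array(c['tool_from_camera']); R=np.array(s['ee_rot']); c['eye']=R@T[:3,3]+s['tcp_pos']; c['rotation']=R@T[:3,:3]
    np.savez(f'pics/{f}.npz',**{k:np.array(c[k]) for k in('eye','rotation','vertical_fov','cx','cy')})
    return c
def px2w(f,u,v,z):
    c=np.load(f'pics/{f}.npz'); F=210/np.tan(np.radians(c['vertical_fov'])/2)
    d=c['rotation']@np.array([(u-c['cx'])/F,(v-c['cy'])/F,1]); e=c['eye']
    return e+d*(z-e[2])/d[2]
def w2px(f,p):
    c=np.load(f'pics/{f}.npz'); F=210/np.tan(np.radians(c['vertical_fov'])/2)
    q=c['rotation'].T@(np.array(p)-c['eye']); return [F*q[0]/q[2]+c['cx'],F*q[1]/q[2]+c['cy']]
E
python3 - <<'E'
from h import *
for n in('scene','side'):
    c=snap(n,n+'0'); print(n,c['eye'],c['vertical_fov'],c['cx'],c['cy'])
s=sense();print(s['time_s'],s['ee_rot'],s['tcp_pos'])
E
```

```text
scene [1.20337018 0.14094828 0.74332699] 53.66165512921475 277.6962306614417 208.4794312811152
side [0.20657609 0.80433363 0.82169965] 43.3924528042146 280.17569446911494 216.22921276918558
0.1 [[ 9.72062577e-01 -2.34721543e-01 -3.78783693e-04]
 [-2.34721833e-01 -9.72060655e-01 -1.93501137e-03]
 [ 8.59881294e-05  1.96986094e-03 -9.99998056e-01]] [0.14645644 0.60705269 0.22155989]
```

View pics/scene0.png

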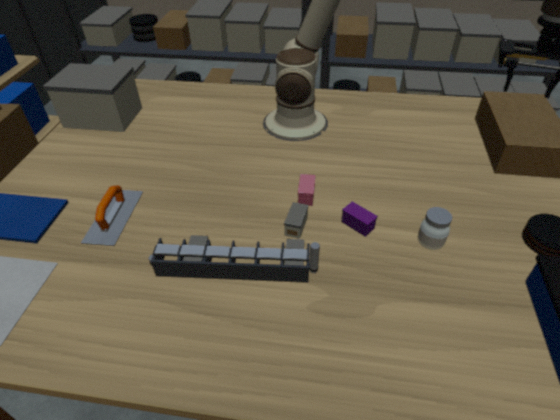

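View pics/side0.png

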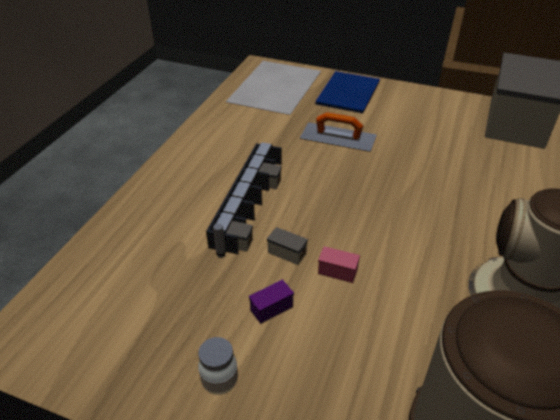

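The scene view shows three candidates: the grey-lidded box at (296,218), a pink look-alike at (306,190) and a purple one at (359,218). Stock boxes sit in the rack at (200,242) and (295,243). The tall post is at (314,256), the +y end. I choose the grey-lidded box and will check it in a close crop.

```bash
python3 - <<'E'
import cv2
a=cv2.imread('pics/scene0.png')[170:290,145:345]; cv2.imwrite('pics/c1.png',cv2.resize(a,None,fx=4,fy=4,interpolation=2))
a=cv2.imread('pics/side0.png')[135:275,195:370]; cv2.imwrite('pics/c2.png',cv2.resize(a,None,fx=4,fy=4,interpolation=2))
E
```

```text
(no output)
```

View pics/c1.png

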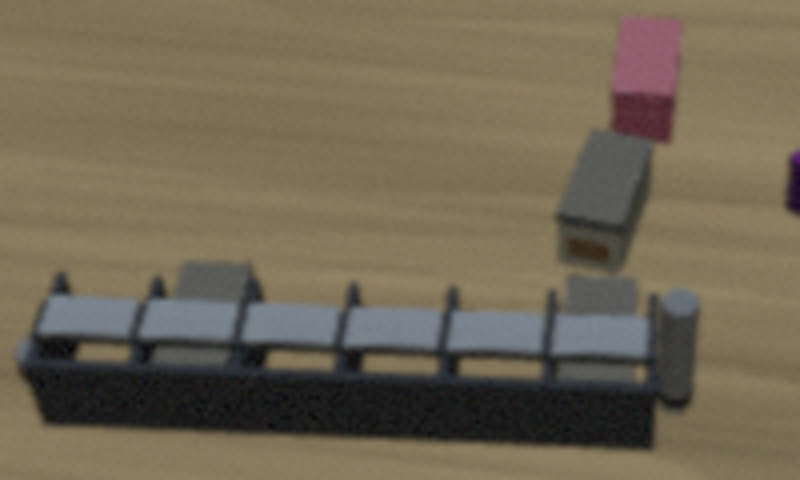

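View pics/c2.png

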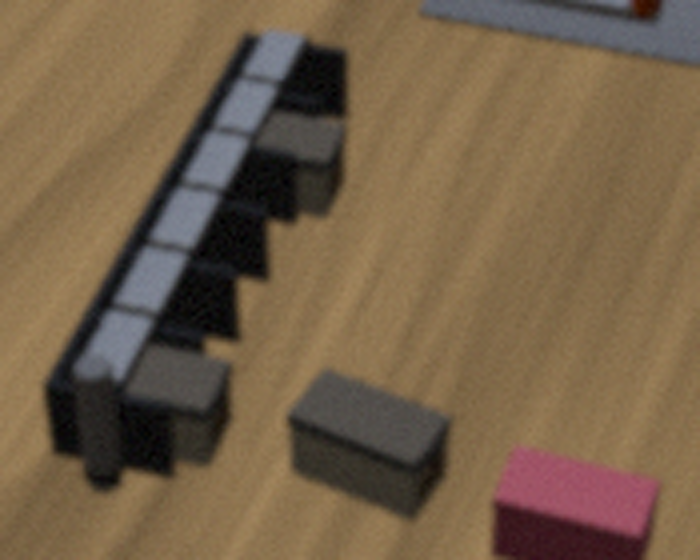

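```bash
cat > fit.py <<'E'
from h import *
from scipy.optimize import least_squares
def g(v,x,y):
    o=(145,170) if v=='scene0' else (195,135)
    return px2w(v,o[0]+(x+.5)/4-.5,o[1]+(y+.5)/4-.5,Z)
def rigid(L,W):
    L=np.array(L)*1.;W=np.array(W)[:,:2]
    f=lambda p:(L@np.array([[np.cos(p[2]),np.sin(p[2])],[-np.sin(p[2]),np.cos(p[2])]])+p[:2]-W).ravel()
    s=least_squares(f,[.6,0,0]); return s.x[:2].round(4),np.degrees(s.x[2]).round(2),(f(s.x)*1e3).round(1)
Rk=np.array([(-8,-165),(18,-165),(18,165),(-8,165)])/1e3
Z=.062
print(rigid(Rk,[g('scene0',*p) for p in[(48,296),(37,336),(650,358),(648,318)]]))
print(rigid(Rk[[0,1,2]],[g('side0',*p) for p in[(305,38),(267,31),(78,368)]]))
Z=.045
B=np.array([(-38,20),(-38,-20),(38,-20),(38,20)])/1e3
print(rigid(B,[g('scene0',*p) for p in[(652,148),(595,130),(558,213),(612,227)]]))
print(rigid(B,[g('side0',*p) for p in[(407,465),(449,417),(330,370),(290,418)]]))
print(px2w('scene0',306,183,.045),px2w('scene0',359,215,.045))
E
python3 fit.py
```

```text
(array([ 0.6312, -0.0641]), np.float64(5.26), array([ 1.4,  1.8, -1.4, -0.5, -0.9, -1.4,  0.9,  0.2]))
(array([ 0.6271, -0.0638]), np.float64(4.95), array([-0.1, -1.8,  0.2, -1. , -0.1,  2.8]))
(array([0.4849, 0.0608]), np.float64(-11.93), array([-2.3,  1.8,  1. , -0.5,  0.1, -3.7,  1.2,  2.4]))
(array([0.4813, 0.0626]), np.float64(-9.02), array([-3.6, -0.1, -1.3,  1.3,  2.4,  0.5,  2.5, -1.7]))
[0.36421396 0.07290299 0.045     ] [0.4669651  0.21158919 0.045     ]
```

Crops confirm the choice: the box at crop 1 (605,180) has a grey lid on a white body, and the tall post is at (680,340). Both cameras agree. The rack is at about (0.630, -0.064) with yaw 5.1°, and the box at about (0.483, 0.062) with yaw -10.5°. I'll move over the rack, fingers shut, and look with the wrist camera.

{"api": "step_arm", "payload": {
  "targets": "0 0 0 -6.3; 0 0 0 -6.2; 0 0 0 -6.2; 2.4 3.2 0 0; 2.4 3.2 0 0; 2.4 3.2 0 0; 2.4 3.2 0 0; 2.4 3.2 0 0; 2.4 3.2 0 0; 2.4 3.2 0 0; 2.4 3.2 0 0; 2.4 3.2 0 0",
  "claw": 0
}}

```text
time_s: 1.1
tcp_pos: [0.3882, 0.3382, 0.2224]
ee_rot: [[0.996, 0.09, -0.0], [0.09, -0.996, -0.0], [-0.0, 0.0, -1.0]]
wrist_force: [1.2, 0.6, 0.3]
gripper_width: 0.171
gripper_force: 0.0
```

{"api": "step_arm", "payload": {
  "targets": "2.4 3.2 0 0; 2.4 3.2 0 0; 2.4 3.2 0 0; 2.4 3.2 0 0; 2.4 3.2 0 0; 2.4 3.2 0 0; 2.4 3.2 0 0; 2.4 3.2 0 0; 0 0 0 0; 0 0 0 0; 0 0 0 0"
}}

```text
time_s: 2.02
tcp_pos: [0.6011, 0.102, 0.2218]
ee_rot: [[0.996, 0.089, -0.002], [0.089, -0.996, -0.0], [-0.002, 0.0, -1.0]]
wrist_force: [-0.0, 0.8, -0.3]
gripper_width: 0.007
gripper_force: 0.0
```

```bash
cat >> h.py <<'E'
def yaw(): R=np.array(sense()['ee_rot']); return np.degrees(np.arctan2(R[1,0],R[0,0]))
RK=(.630,-.064,5.1)
def r2w(x,y):
    t=np.radians(RK[2]); return np.array([RK[0]+x*np.cos(t)-y*np.sin(t),RK[1]+x*np.sin(t)+y*np.cos(t)])
def w2r(p):
    t=np.radians(RK[2]); d=np.array(p[:2])-RK[:2]; return np.array([d[0]*np.cos(t)+d[1]*np.sin(t),-d[0]*np.sin(t)+d[1]*np.cos(t)])
def stat():
    s=sense(); print('t',s['time_s'],'rack mm',(w2r(s['tcp_pos'])*1e3).round(1),'w',np.round(s['tcp_pos'],4),'yaw',yaw().round(2),'F',np.round(s['wrist_force'],1),'g',s['gripper_width'])
def to(xy,z):
    s=sense(); R=np.array(s['ee_rot']); print('shift cm',(R.T@(np.append(xy,z)-s['tcp_pos'])*100).round(2))
E
python3 -c "
from h import *
snap('wrist','w1'); stat(); to(r2w(.005,.14),.08)"
```

```text
t 2.0667 rack mm [-14.1 168.6] w [0.601  0.1027 0.2222] yaw 5.16 F [-0.1  0.   0.3] g 0.006069438523092989
shift cm [ 1.92  2.86 14.22]
```

View pics/w1.png

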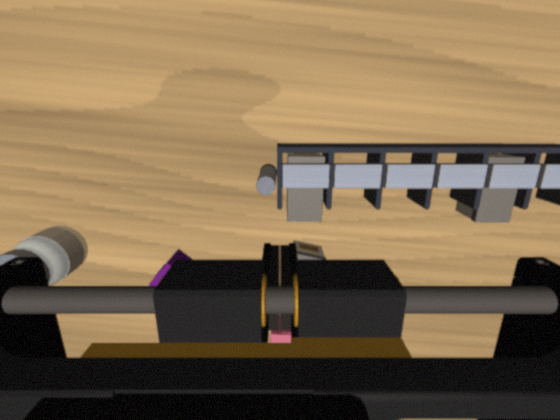

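The wrist view shows the rack with the post at (267,178), plate 1's left edge at column 282 and the rail over rows 164–188. I'll check these against the estimate.

```bash
python3 -c "
from h import *
for x,y,z in[(.018,.165,.062),(-.008,.165,.062),(.018,-.056,.062),(-.008,-.056,.062),(-.047,.14,.045)]: print(x,y,np.round(w2px('w1',np.append(r2w(x,y),z)),1))
for u,v in[(282,164),(282,188),(539,164),(539,188)]:print((w2r(px2w('w1',u,v,.062))*1e3).round(1))
a=cv2.imread('pics/w1.png')[130:270,250:450]; cv2.imwrite('pics/c3.png',cv2.resize(a,None,fx=4,fy=4,interpolation=2))"
```

```text
0.018 0.165 [282.9 164.4]
-0.008 0.165 [282.8 188.3]
0.018 -0.056 [491.6 164.1]
-0.008 -0.056 [486.7 188. ]
-0.047 0.14 [303.9 217.3]
[ 18.4 165.9]
[ -7.6 165.9]
[  18.  -106.1]
[  -8.  -112.6]
```

View pics/c3.png

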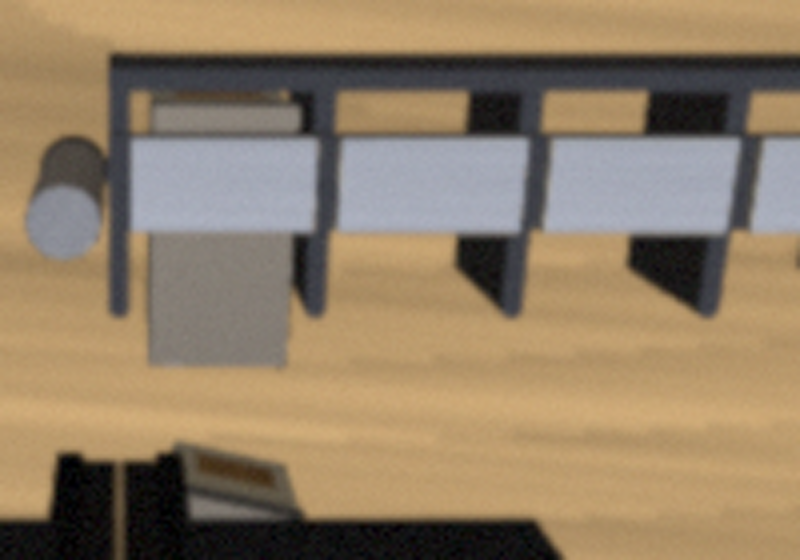

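The rack estimate fits the wrist view to about 1 mm. Next I'll go over plate 1 and touch it.

{"api": "step_arm", "payload": {
  "targets": "0.6 1 2.5 0; 0.6 1 3 0; 0.7 0.86 3 0; 0 0 3 0; 0 0 2.5 0; 0 0 1 0; 0 0 0.6 0; 0 0 0 0; 0 0 0 0"
}}

```text
time_s: 2.82
tcp_pos: [0.624, 0.0764, 0.0682]
ee_rot: [[0.996, 0.091, 0.003], [0.091, -0.996, 0.0], [0.003, -0.0, -1.0]]
wrist_force: [-0.6, 0.5, -0.2]
gripper_width: 0.009
gripper_force: 0.0
```

```bash
python3 -c "
from h import *
stat(); to(r2w(.005,.14),.062); print(w2px('w1',np.append(r2w(-.008,0),.062)))"
```

```text
t 2.8167 rack mm [  6.5 140.4] w [0.624  0.0764 0.0682] yaw 5.22 F [-0.6  0.5 -0.2] g 0.008791264645012608
shift cm [-0.15  0.04  0.61]
[np.float64(435.05217946361034), np.float64(188.11134018861506)]
```

{"api": "step_arm", "payload": {
  "targets": "-0.1 0 0.2 0; 0 0 0.1 0; 0 0 0.1 0; 0 0 0.1 0; 0 0 0 0; 0 0 0 0"
}}

```text
time_s: 3.32
tcp_pos: [0.6225, 0.0755, 0.0625]
ee_rot: [[0.996, 0.09, 0.001], [0.09, -0.996, 0.0], [0.001, -0.0, -1.0]]
wrist_force: [-1.6, 0.3, 4.5]
gripper_width: 0.004
gripper_force: 2.4
```

{"api": "step_arm", "payload": {
  "targets": "0 0 0.05 0; 0 0 0.05 0; 0 0 0 0"
}}

```text
time_s: 3.57
tcp_pos: [0.6225, 0.0755, 0.0625]
ee_rot: [[0.996, 0.09, 0.001], [0.09, -0.996, -0.0], [0.001, 0.0, -1.0]]
wrist_force: [-2.7, 0.3, 9.6]
gripper_width: 0.006
gripper_force: 4.7
```

{"api": "step_arm", "payload": {
  "targets": "0 0.5 0 0; 0 0.5 0 0; 0 0.5 0 0; 0 0.5 0 0; 0 0.5 0 0; 0 0.5 0 0; 0 0.5 0 0; 0 0.5 0 0; 0 0.5 0 0; 0 0.5 0 0; 0 0.6 0 0; 0 0 0 0"
}}

```text
time_s: 4.57
tcp_pos: [0.6294, 0.0198, 0.0625]
ee_rot: [[0.996, 0.09, 0.006], [0.09, -0.996, 0.001], [0.006, -0.001, -1.0]]
wrist_force: [0.7, 1.3, 7.0]
gripper_width: 0.007
gripper_force: 3.0
```

```bash
python3 -c "
from h import *
stat()"
```

```text
t 4.5667 rack mm [ 6.9 83.6] w [0.6294 0.0198 0.0625] yaw 5.15 F [0.7 1.3 7. ] g 0.0067151167863976485
```

In contact on plate 2 (7 N). I'll go on to plate 3.

{"api": "step_arm", "payload": {
  "targets": "-0.1 0.5 0 0; 0 0.5 0 0; 0 0.5 0 0; 0 0.5 0 0; 0 0.5 0 0; 0 0.5 0 0; 0 0.5 0 0; 0 0.5 0 0; 0 0.5 0 0; 0 0.5 0 0; 0 0.5 0 0; 0 0 0 0"
}}

```text
time_s: 5.57
tcp_pos: [0.6333, -0.0351, 0.0625]
ee_rot: [[0.996, 0.09, 0.005], [0.09, -0.996, 0.001], [0.006, -0.0, -1.0]]
wrist_force: [0.5, 0.5, 6.5]
gripper_width: 0.005
gripper_force: 3.1
```

```bash
python3 -c "
from h import *
stat()"
```

```text
t 5.5667 rack mm [ 5.8 28.5] w [ 0.6333 -0.0351  0.0625] yaw 5.15 F [0.5 0.5 6.5] g 0.005473633446975068
```

{"api": "step_arm", "payload": {
  "targets": "0 0 -2 0; 0 0 -4 0; 0 0 -4 0; 0 0 -4 0; -3 -1.4 -2 0; -3.3 -1.6 0 0; -3.3 -1.6 0 0; -3.3 -1.6 0 0; -3.3 -1.6 0 0; -3.3 -1.6 0 0; -3.3 -1.6 0 0; 0 0 0 0",
  "claw": 0
}}

```text
time_s: 6.57
tcp_pos: [0.3887, 0.0539, 0.2201]
ee_rot: [[0.996, 0.092, -0.002], [0.092, -0.996, 0.001], [-0.002, -0.001, -1.0]]
wrist_force: [1.2, -0.7, -0.2]
gripper_width: 0.006
gripper_force: 0.0
```

{"api": "step_arm", "payload": {
  "targets": "0 0 0 0; 0 0 0 0; 0 0 0 0"
}}

```text
time_s: 6.82
tcp_pos: [0.395, 0.0539, 0.2206]
ee_rot: [[0.996, 0.089, 0.0], [0.089, -0.996, 0.0], [0.0, 0.0, -1.0]]
wrist_force: [0.1, 0.9, 1.1]
gripper_width: 0.005
gripper_force: 0.0
```

```bash
python3 -c "
from h import *
snap('wrist','w2'); stat()
print([np.round(w2px('w2',(.483+a*.98+b*.18,.0617-a*.18+b*.98,.045)),0) for a in(-.038,.038) for b in(-.02,.02)])
a=cv2.imread('pics/w2.png')[100:300,150:416]; cv2.imwrite('pics/c4.png',cv2.resize(a,None,fx=3,fy=3,interpolation=2))"
```

```text
t 6.8667 rack mm [-223.6  138.2] w [0.395  0.0538 0.2204] yaw 5.07 F [0.  0.6 0.6] g -0.0008515989086330683
[array([288., 149.]), array([253., 139.]), array([309.,  77.]), array([271.,  66.])]
```

View pics/c4.png

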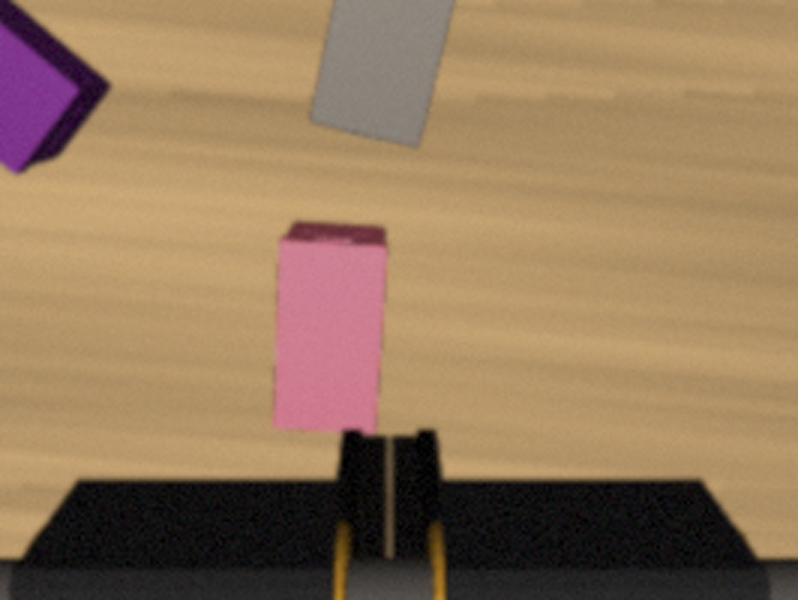

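The crop shows the box's rear lid corners at (310,121) and (417,148), with the pink block close behind. I'll fit the lid by segmentation.

```bash
cat > lid.py <<'E'
from h import *
import sys
def lid(f,guess):
    im=cv2.imread(f'pics/{f}.png'); hsv=cv2.cvtColor(im,cv2.COLOR_BGR2HSV)
    m=((hsv[...,1]<45)&(hsv[...,2]>70)).astype('uint8')
    n,l,st,c=cv2.connectedComponentsWithStats(m); k=l[tuple(np.round(w2px(f,guess)).astype(int)[::-1])]
    v,u=np.nonzero(l==k); P=np.array([px2w(f,a,b,.045)[:2] for a,b in zip(u,v)])*1e3
    rc=cv2.minAreaRect(P.astype('float32')); print(st[k],rc); cnr=cv2.boxPoints(rc); print(cnr.round(1).tolist())
if __name__=='__main__': lid(sys.argv[1],[*map(float,sys.argv[2:4]),.045])
E
python3 lid.py w2 .483 .0617
```

```text
[ 254   66   52   82 2801] ((483.3223571777344, 63.104591369628906), (39.287017822265625, 75.81838989257812), 81.55166625976562)
[[442.8999938964844, 49.20000076293945], [517.9000244140625, 38.099998474121094], [523.7000122070312, 77.0], [448.70001220703125, 88.0999984741211]]
```

{"api": "step_arm", "payload": {
  "targets": "0 0 0 7; 0 0 0 7; 0 0 0 0; 0 0 0 0; 0 0 0 0; 0 0 0 0",
  "claw": 8.0
}}

```text
time_s: 7.37
tcp_pos: [0.3943, 0.0537, 0.2204]
ee_rot: [[0.988, -0.153, -0.0], [-0.153, -0.988, -0.0], [-0.0, 0.0, -1.0]]
wrist_force: [-0.5, 0.0, 0.8]
gripper_width: 0.373
gripper_force: 0.0
```

```bash
python3 -c "
from h import *
stat(); to([.4833,.0631],.012)"
```

```text
t 7.3667 rack mm [-224.3  138.2] w [0.3943 0.0537 0.2204] yaw -8.8 F [-0.5  0.   0.8] g 0.3733244793004405
shift cm [ 8.65 -2.29 20.83]
```

{"api": "step_arm", "payload": {
  "targets": "2.9 -0.77 0 0; 2.9 -0.76 0 0; 2.85 -0.76 0 0; 0 0 2.5 0; 0 0 2.5 0; 0 0 2.5 0; 0 0 2.5 0; 0 0 2.5 0; 0 0 0 0; 0 0 0 0"
}}

```text
time_s: 8.2
tcp_pos: [0.4827, 0.0628, 0.0949]
ee_rot: [[0.988, -0.153, -0.003], [-0.153, -0.988, -0.002], [-0.002, 0.002, -1.0]]
wrist_force: [0.4, -0.8, -0.1]
gripper_width: 0.912
gripper_force: 0.0
```

```bash
python3 -c "
from h import *
stat(); to([.4833,.0631],.012)"
```

```text
t 8.2 rack mm [-135.4  139.4] w [0.4827 0.0628 0.0949] yaw -8.81 F [ 0.4 -0.8 -0.1] g 0.9118845604199711
shift cm [ 0.07 -0.06  8.29]
```

{"api": "step_arm", "payload": {
  "targets": "0 0 2 0; 0 0 2 0; 0 0 2 0; 0 0 1.2 0; 0 0 0.6 0; 0 0 0.3 0; 0 0 0 0; 0 0 0 0"
}}

```text
time_s: 8.87
tcp_pos: [0.4842, 0.0636, 0.0158]
ee_rot: [[0.988, -0.154, 0.002], [-0.154, -0.988, 0.001], [0.002, -0.001, -1.0]]
wrist_force: [0.7, 0.5, 0.4]
gripper_width: 0.918
gripper_force: 0.0
```

{"api": "step_arm", "payload": {
  "targets": "0 0 0 0; 0 0 0 0; 0 0 0 0; 0 0 0 0; 0 0 0 0; 0 0 0 0; 0 0 0 0; 0 0 0 0",
  "claw": 4.4
}}

```text
time_s: 9.53
tcp_pos: [0.4831, 0.0631, 0.0145]
ee_rot: [[0.988, -0.154, -0.0], [-0.154, -0.988, -0.0], [-0.0, 0.0, -1.0]]
wrist_force: [0.6, -0.2, 0.1]
gripper_width: 0.515
gripper_force: 0.0
```

```bash
python3 -c "
from h import *
stat()"
```

```text
t 9.5333 rack mm [-135.   139.7] w [0.4831 0.0631 0.0145] yaw -8.87 F [ 0.6 -0.2  0.1] g 0.5154871207081838
```

{"api": "step_arm", "payload": {
  "targets": "0 0 0 0; 0 0 0 -2.5; 0 0 0 -2.5; 0 0 0 -3; 0 0 0 -3; 0 0 0 -3; 0 0 0 0; 0 0 0 0",
  "claw": 4.2
}}

```text
time_s: 10.2
tcp_pos: [0.4828, 0.0629, 0.0143]
ee_rot: [[0.996, 0.088, -0.001], [0.088, -0.996, -0.0], [-0.001, 0.0, -1.0]]
wrist_force: [-0.7, -0.9, -0.7]
gripper_width: 0.49
gripper_force: 0.5
```

{"api": "step_arm", "payload": {
  "targets": "0 0.2 0 0; 0 0.4 0 0; 0 0.5 0 0; 0 0.5 0 0; 0 0.5 0 0; 0 0.5 0 0; 0 0.5 0 0; 0 0.5 0 0; 0 0.5 0 0; 0 0.5 0 0; 0 0.5 0 0; 0 0.5 0 0"
}}

```text
time_s: 11.2
tcp_pos: [0.4881, 0.0069, 0.0146]
ee_rot: [[0.996, 0.089, -0.0], [0.089, -0.996, -0.0], [-0.0, 0.0, -1.0]]
wrist_force: [-1.5, 1.8, -1.2]
gripper_width: 0.483
gripper_force: 0.8
```

```bash
python3 -c "
from h import *
stat(); to(r2w(-.135,.027),.014)"
```

```text
t 11.2 rack mm [-135.    83.2] w [0.4881 0.0069 0.0146] yaw 5.13 F [-1.5  1.8 -1.2] g 0.483340743830563
shift cm [-0.    5.62  0.06]
```

{"api": "step_arm", "payload": {
  "targets": "0 0.5 0 0; 0 0.5 0 0; 0 0.5 0 0; 0 0.5 0 0; 0 0.5 0 0; 0 0.5 0 0; 0 0.5 0 0; 0 0.5 0 0; 0 0.5 0 0; 0 0.5 0 0; 0 0.3 0 0; 0 0.2 0 0"
}}

```text
time_s: 12.2
tcp_pos: [0.4931, -0.0479, 0.0146]
ee_rot: [[0.996, 0.089, 0.0], [0.089, -0.996, 0.0], [0.0, 0.0, -1.0]]
wrist_force: [-0.1, 1.9, 0.4]
gripper_width: 0.484
gripper_force: 0.9
```

{"api": "step_arm", "payload": {
  "targets": "0 0.1 0 0; 0 0 0 0; 0 0 0 0"
}}

```text
time_s: 12.45
tcp_pos: [0.4932, -0.0486, 0.0147]
ee_rot: [[0.996, 0.09, 0.0], [0.09, -0.996, -0.0], [0.0, 0.0, -1.0]]
wrist_force: [0.5, 0.2, -0.4]
gripper_width: 0.485
gripper_force: 0.0
```

```bash
python3 -c "
from h import *
stat()"
```

```text
t 12.45 rack mm [-134.9   27.5] w [ 0.4932 -0.0486  0.0147] yaw 5.15 F [ 0.5  0.2 -0.4] g 0.4850697961139249
```

{"api": "step_arm", "payload": {
  "targets": "0 0 0 0; 0 0 0 0; 0 0 0 0; 0 0 0 0; 0 0 0 0; 0 0 0 0; 0 0 0 0",
  "claw": 7
}}

```text
time_s: 13.03
tcp_pos: [0.4931, -0.0484, 0.0145]
ee_rot: [[0.996, 0.09, -0.0], [0.09, -0.996, -0.0], [-0.0, 0.0, -1.0]]
wrist_force: [-0.2, 0.3, 0.4]
gripper_width: 0.793
gripper_force: 0.0
```

{"api": "step_arm", "payload": {
  "targets": "0 0 -2 0; 0 0 -3.5 0; 0 0 -3.5 0; 0 0 -3.5 0; -1 0 -3.5 0; -3 0 -3.5 0; -3.5 0 -1 0; -3.5 0 0 0; 0 0 0 0; 0 0 0 0; 0 0 0 0; 0 0 0 0",
  "claw": 0.8
}}

```text
time_s: 14.03
tcp_pos: [0.3873, -0.0578, 0.2161]
ee_rot: [[0.996, 0.089, 0.0], [0.089, -0.996, -0.0], [-0.0, 0.0, -1.0]]
wrist_force: [0.7, -0.3, -0.7]
gripper_width: 0.104
gripper_force: 0.0
```

```bash
python3 -c "
from h import *
from lid import lid
stat(); snap('wrist','w3'); lid('w3',[*r2w(-.135,.028),.045]); print(r2w(-.135,.028)); print(w2px('w3',[*r2w(-.008,.0),.062]))"
```

```text
t 14.0333 rack mm [-241.2   27.7] w [ 0.3873 -0.0578  0.2161] yaw 5.13 F [ 0.7 -0.3 -0.7] g 0.10396109945143989
[ 259   46   40   80 3075] ((496.3258361816406, -46.65437316894531), (75.03407287597656, 39.397884368896484), 4.936398506164551)
[[457.29998779296875, -30.299999237060547], [460.6000061035156, -69.5], [535.4000244140625, -63.099998474121094], [532.0, -23.799999237060547]]
[ 0.49304542 -0.04811158]
[np.float64(312.903343531498), np.float64(-71.57336354029675)]
```

The box is at rack (-132, 29) mm, aligned to 0.2°. I'll descend behind it and push.

{"api": "step_arm", "payload": {
  "targets": "1.2 0 2 0; 1.2 -0.1 3 0; 1 0 3.5 0; 0 0 3.5 0; 0 0 3 0; 0 0 2.5 0; 0 0 1.5 0; 0 0 0.8 0; 0 0 0 0; 0 0 0 0"
}}

```text
time_s: 14.92
tcp_pos: [0.4209, -0.0539, 0.018]
ee_rot: [[0.996, 0.09, -0.001], [0.09, -0.996, -0.0], [-0.001, 0.0, -1.0]]
wrist_force: [0.6, -0.0, 0.5]
gripper_width: 0.095
gripper_force: 0.0
```

```bash
python3 -c "
from h import *
stat();to(r2w(-.18,.0287),.018);to(r2w(-.0565,.028),.018)"
```

```text
t 14.9167 rack mm [-207.4   28.7] w [ 0.4209 -0.0539  0.018 ] yaw 5.15 F [ 0.6 -0.   0.5] g 0.095078986580934
shift cm [ 2.74  0.   -0.01]
shift cm [ 1.509e+01  8.000e-02 -1.000e-02]
```

{"api": "step_arm", "payload": {
  "targets": "0.8 0 0 0; 0.8 0 0 0; 0.5 0 0 0; 0.3 0 0 0; 0.3 0 0 0; 0.4 0 0 0; 0.5 0 0 0; 0.5 0 0 0; 0.5 0 0 0; 0.5 0 0 0; 0.5 0 0 0; 0.5 0 0 0"
}}

```text
time_s: 15.92
tcp_pos: [0.4815, -0.0484, 0.018]
ee_rot: [[0.996, 0.089, -0.0], [0.089, -0.996, -0.0], [-0.0, 0.0, -1.0]]
wrist_force: [-1.8, -0.9, -0.8]
gripper_width: 0.089
gripper_force: 0.9
```

{"api": "step_arm", "payload": {
  "targets": "0.5 0 0 0; 0.5 0 0 0; 0.5 0 0 0; 0.4 0 0 0; 0.2 0 0 0; 0 0 0 0"
}}

```text
time_s: 16.42
tcp_pos: [0.5029, -0.0465, 0.0183]
ee_rot: [[0.996, 0.09, 0.001], [0.09, -0.996, 0.0], [0.001, -0.0, -1.0]]
wrist_force: [0.0, -0.6, -0.3]
gripper_width: 0.089
gripper_force: 0.2
```

```bash
python3 -c "
from h import *
from lid import lid
stat(); snap('wrist','w4'); snap('scene','s4'); snap('side','d4')
a=cv2.imread('pics/s4.png')[190:290,145:345]; b=cv2.imread('pics/d4.png')[135:275,195:370]
cv2.imwrite('pics/c5.png',np.hstack([cv2.resize(a,(400,300),interpolation=2),cv2.resize(b,(375,300),interpolation=2)]))"
```

```text
t 16.4167 rack mm [-125.    28.8] w [ 0.5029 -0.0465  0.0183] yaw 5.15 F [ 0.  -0.6 -0.3] g 0.08854241449419742
```

View pics/w4.png

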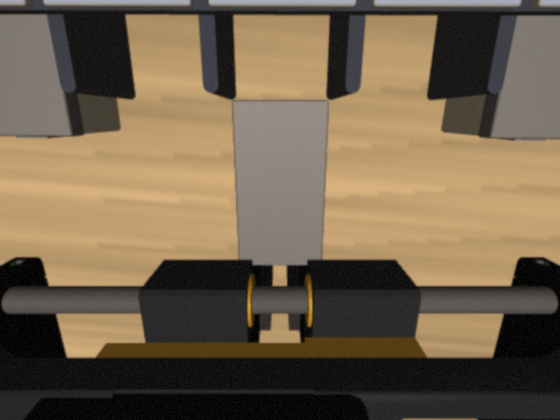

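The wrist view shows the box straight (lid front edge at row 100, columns 234–327), centred between the dividers at about 220 and 345. I'll continue.

{"api": "step_arm", "payload": {
  "targets": "0.3 0.03 0 0; 0.4 0.03 0 0; 0.4 0 0 0; 0.4 0 0 0; 0.4 0 0 0; 0.4 0 0 0; 0.4 0 0 0; 0.4 0 0 0; 0.4 0 0 0; 0.4 0 0 0; 0.4 0 0 0; 0.4 0 0 0"
}}

```text
time_s: 17.57
tcp_pos: [0.5492, -0.043, 0.0182]
ee_rot: [[0.996, 0.089, -0.0], [0.089, -0.996, -0.0], [-0.0, 0.0, -1.0]]
wrist_force: [-4.4, -0.1, 2.8]
gripper_width: 0.092
gripper_force: 1.9
```

{"api": "step_arm", "payload": {
  "targets": "0.4 0 0 0; 0.4 0 0 0; 0.4 0 0 0; 0.3 0 0 0; 0.2 0 0 0; 0 0 0 0"
}}

```text
time_s: 18.07
tcp_pos: [0.5666, -0.0413, 0.0182]
ee_rot: [[0.996, 0.09, 0.001], [0.09, -0.996, 0.0], [0.001, -0.0, -1.0]]
wrist_force: [-2.2, -0.7, 0.8]
gripper_width: 0.092
gripper_force: 0.8
```

```bash
python3 -c "
from h import *
stat()"
```

```text
t 18.0667 rack mm [-61.2  28.2] w [ 0.5666 -0.0413  0.0182] yaw 5.14 F [-2.2 -0.7  0.8] g 0.0923612390690112
```

About 5 mm remain. I'll push in small steps until the force rises.

{"api": "step_arm", "payload": {
  "targets": "0.1 0 0 0; 0.1 0 0 0; 0.1 0 0 0; 0.1 0 0 0; 0 0 0 0; 0 0 0 0"
}}

```text
time_s: 18.57
tcp_pos: [0.5693, -0.0411, 0.0181]
ee_rot: [[0.996, 0.089, -0.001], [0.089, -0.996, -0.0], [-0.001, -0.0, -1.0]]
wrist_force: [-3.9, -0.3, 1.4]
gripper_width: 0.093
gripper_force: 2.1
```

{"api": "step_arm", "payload": {
  "targets": "0.1 0 0 0; 0 0 0 0; 0 0 0 0"
}}

```text
time_s: 18.82
tcp_pos: [0.5694, -0.0411, 0.0181]
ee_rot: [[0.996, 0.089, -0.003], [0.089, -0.996, -0.0], [-0.003, 0.0, -1.0]]
wrist_force: [-6.3, 0.4, 4.1]
gripper_width: 0.095
gripper_force: 3.1
```

{"api": "step_arm", "payload": {
  "targets": "0.1 0 0 0; 0 0 0 0; 0 0 0 0"
}}

```text
time_s: 19.07
tcp_pos: [0.5694, -0.0412, 0.018]
ee_rot: [[0.996, 0.089, -0.005], [0.089, -0.996, -0.0], [-0.005, 0.0, -1.0]]
wrist_force: [-8.7, 0.2, 6.2]
gripper_width: 0.091
gripper_force: 4.0
```

{"api": "step_arm", "payload": {
  "targets": "0.15 0 0 0; 0.15 0 0 0; 0.1 0 0 0; 0 0 0 0; 0 0 0 0"
}}

```text
time_s: 19.48
tcp_pos: [0.5693, -0.0414, 0.0175]
ee_rot: [[0.996, 0.088, -0.013], [0.088, -0.996, -0.001], [-0.013, 0.0, -1.0]]
wrist_force: [-15.3, 0.6, 10.3]
gripper_width: 0.089
gripper_force: 7.4
```

{"api": "step_arm", "payload": {
  "targets": "-0.5 0 0 0; -0.5 0 0 0; -1 0 0 0; -2 0 0 0; -3 0 0 0; -1 0 -2.5 0; 0 0 -4 0; 0 0 -4 0; 0 0 -4 0; 0 0 -4 0; 0 0 0 0; 0 0 0 0"
}}

```text
time_s: 20.48
tcp_pos: [0.4991, -0.0471, 0.2067]
ee_rot: [[0.996, 0.09, 0.011], [0.09, -0.996, 0.002], [0.011, -0.001, -1.0]]
wrist_force: [-0.5, -0.1, -0.9]
gripper_width: 0.091
gripper_force: 0.0
```

```bash
python3 -c "
from h import *
from lid import lid
stat(); snap('wrist','w5'); lid('w5',[*r2w(-.035,.028),.045]); print(r2w(-.047,.028))
for n in(0,.028,.14,-.084): print(n,w2px('w5',[*r2w(-.047,n),.045]))
a=cv2.imread('pics/w5.png')[:250,80:480]; cv2.imwrite('pics/c6.png',cv2.resize(a,(800,500),interpolation=2))"
```

```text
t 20.4833 rack mm [-128.9   28.5] w [ 0.4991 -0.0471  0.2067] yaw 5.16 F [-0.5 -0.1 -0.9] g 0.09101633067775965
[  125    25   370    99 19523] ((622.0612182617188, -63.47279357910156), (88.94966888427734, 356.7550048828125), 4.816781520843506)
[[562.7999877929688, 110.5], [592.7000122070312, -245.0], [681.4000244140625, -237.5], [651.4000244140625, 118.0]]
[ 0.58069703 -0.04028888]
0 [np.float64(308.2533085499257), np.float64(117.21698166038301)]
0.028 [np.float64(280.8589825109315), np.float64(117.22360307581832)]
0.14 [np.float64(171.36036863182744), np.float64(117.25006971752538)]
-0.084 [np.float64(390.4835551445644), np.float64(117.19710598892928)]
```

View pics/c6.png

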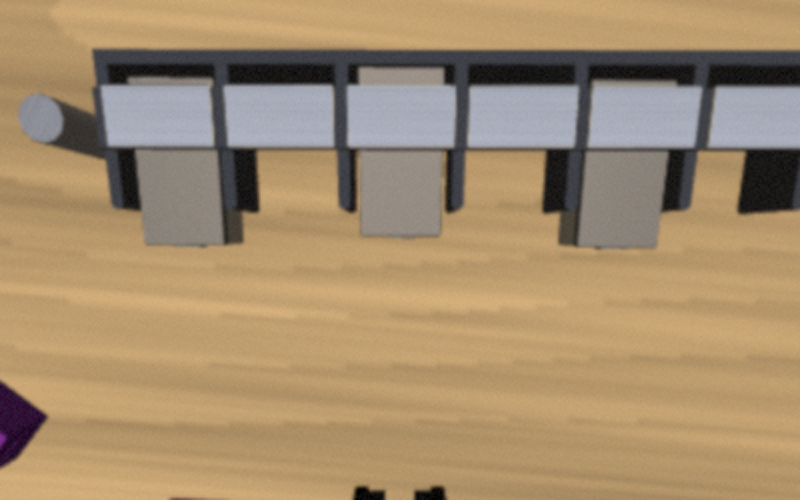

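The box is straight in the third gap, with its rear edge at crop row 236. That is within about 1 mm of the home prediction (117.2×2) and deeper than the stock boxes. The tool is clear, so I'm handing in.

```bash
python3 -c "
from h import *
print(r.finish_job())"
```

```text
the job is handed in; nothing more can be done
None
```

I touched plates 1, 2 and 3 in order from the tall-post end, pushed the box straight into the third gap until it stopped firmly against the back plate, moved clear and handed in at about 20 s; no verdict was shown.

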